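# Slide the specimen carriage in under the stereo microscope

## Task

Bring the specimen dish in under the microscope: with the fingertips, press down the brake pad in the middle of the sliding carriage to free it, keep the pad down and push the carriage along its rail until its lug rests against the clamped stop, then let the pad come back up so that the brake holds it there. Never drag the carriage with its brake on, do not grip or lift anything, do not shift the stop, and leave the slide box, vial, tub and bottle standing where they are.

Things in the scene. Friction and masses are not known exactly. Their poses are not given: they have to be found in the camera images.
- station: Fixed white stereo microscope with a 320 mm aluminium rail leading to it. Origin on the bench under the rail's centre line; +y runs level along the rail to the microscope (the way to push). Rail: y -200 to +120 mm, on a base plate 120 mm wide (x). The lens barrel, 92 mm across, lower end 162 mm up, stands over y = +215 mm, all of it at y above +165 mm, up to 420 mm tall.
- carriage (a joint): Travel of the dark steel carriage along station +y, m (0 to 0.20). A saddle 76 mm wide (x), 90 mm long (y): brake pad in its middle, between two cross walls whose inner faces lie 35 mm before and behind the pad's centre and which rise 20 mm above the raised pad; open at the sides (x). Slides at about 1 N with the brake free, holds about 13 N with it on. Cannot leave the rail.
- brake_pad (a joint): How far the brake pad is pressed straight down, m: 0 up (brake on), 0.006 fully down. Springs back by itself. Starts to move at about 8 N, about 10.5 N fully down; the brake is free from 1 mm down, 3 to 5 mm is a good press. Must stay down all the while the carriage moves.
- pad_top (a point): Centre of the top face of the grey ribbed brake pad, 52 mm (x) by 66 mm (y), 66 mm above the bench when up. It moves with carriage and pad.
- lug_face (a point): Centre of the flat front face (towards station +y) of the steel lug on the carriage's +x side, 22 mm wide, 30 mm high; 49 mm to the +x side of the pad's centre, 45 mm ahead of it, 60 mm above the bench. It must come to rest against stop_face.
- stop_face (a point): Point on the flat face (towards station -y) of the stop, a steel block 22 x 20 x 62 mm with a black thumbscrew, on a bar on the rail's +x side, its top 74 mm up. The point is 60 mm up, in line with lug_face: their distance is the travel still to go, 0 when they touch. Clamped: slips only above about 60 N.
- slide_box_mid (a point): Centre of a loose white slide box, 32 x 85 x 30 mm high, standing on the robot's side of the rail. Bystander.
- vial_mid (a point): Centre of a loose glass vial with white cap, 28 mm across, 55 mm tall, beyond the rail. Bystander.
- tub_mid (a point): Centre of a loose open white tub, 84 mm across, 60 mm tall, beyond the rail. Bystander.
- reagent_mid (a point): Point on the axis, 60 mm up, of a loose glass bottle with blue cap, 64 mm across, 130 mm tall, off the rail's end away from the microscope. Bystander.
- dish (a point): Centre of the clear specimen dish (60 mm across, top 65 mm above the bench), fixed to a tongue of the carriage 190 mm ahead of the pad's centre, tongue 47 to 53 mm above the bench.

How it is judged:
By the outcome, as a careful person would: the job done as asked, in the order asked, and still so for the second after the job is handed in, with the robot touching nothing.
It also fails if it takes over 38 s, if anything falls off the work surface, if the arm or the gripper's body presses on something with over 40 N, if the wrist force passes 120 N, or if a joint passes its speed limit or range.

## Robot

A 6-joint arm with a two-finger parallel gripper is mounted at the origin on the work surface. World frame = base frame: x ahead of the robot, y to its left, z up, the work surface at z = 0. Lengths are in m, angles in rad, forces in N, time in s.
With the tool pointing down it reaches from about 0.35 to 0.725 m from the base axis. Payload 4.3 kg.
Tool frame: the origin (TCP) lies on the centre line of the jaws, within the pads' length; the fingertips stand arm.nose_length ahead of it and the grasp point (between the pads) lies 6 mm ahead of it (arm.nose_length is the distance from the TCP to the fingertips, in m); x points along the fingers, y is the direction in which the jaws open and shut, and the axes are right-handed (so a half turn about x gives the same grasp; the last joint's range is limited). The gripper opens to 85 mm and grips with 20 to 120 N. Pads are 22 mm wide; open, the fingers measure 114 mm over their backs; the gripper's body (76 mm by 85 mm) begins 54 mm behind the grasp point. The pads swing forward as they close: fully open they stand 13 mm farther back than shut.
Start: joints at [1.074, 0.377, 0.081, 1.274, 0, 1.46], TCP at [0.217, 0.533, 0.256] pointing down, gripper open.
Joint ranges: [-2.72, 2.72], [-0.84, 1.66], [-1.02, 1.22], [-1.77, 2.12], [-1.37, 1.28], [-3.14, 3.14]. Speed limits (rad/s): [2.57, 2.57, 3.14, 3.14, 3.14, 3.14].

## Interface

Orientations are given as a unit quaternion [x, y, z, w].
In Python, from bench import arm gives the robot as it stands. Calls block until the motion is done:
- arm.goto(position, orientation): joint-space move of the TCP to a pose.
- arm.move_straight(position, velocity=0.15, attitude=None): straight line of the TCP; attitude=None keeps the orientation; velocity is the mean speed in m/s.
- arm.movej(angles): joint-space move.
- arm.gripper_to(opening): opening from 0.0 (shut) to 1.0 (fully open); the grip force is fixed at half the most; returns when the fingers have stopped.
- arm.sleep(seconds).
- arm.ik(position, orientation): joint angles nearest the present ones, or None.
- arm.get_obs(): the state.
- arm.capture(name): name is "scene" or "top"; returns the picture (480x640x3 uint8, red, green, blue); there is no depth.
- arm.calibration(name): a dict with "fovy" (degrees; the focal length in pixels is half the picture's height over the tangent of half this angle, whatever the lens; pixels are square), "cx", "cy" (the principal point, pixels), "rvec" (rotation vector, rad) and "tvec" (3), from world to camera coordinates, as OpenCV has them. Camera axes: x right, y down, z forward; pixel columns grow to the right and rows downward; lengths in m; the calibration is good to about 2 mm. A picture is of the moment at which its call begins. calibration takes no time and is no camera call.
A pose or a line that the arm cannot do raises arm.Unreachable and nothing moves.
- arm.sign_off(): hands the job in, once; it reports no verdict.
The state is a dict: "time": time; "qpos": joint angles; "qvel": joint speeds; "joint_efforts": joint torques, N m; "tcp_pos": TCP position; "eef_rot": TCP orientation; "wrist_force": force on the tool from outside, world axes, zero at the start; "ft_torque": the same for the moment, N m; "opening": opening from 0.0 (shut) to 1.0 (fully open).
Only numpy, scipy, OpenCV 4.12 (cv2) and the standard library are available. Lean on these libraries where they do the work, as an engineer would, in place of code of your own. Each camera call takes 0.05 s, during which the arm holds its last target.

## Working session

There is one attempt and no reset: what is moved stays moved. The work goes in short steps, each a Python script; the robot and the scene stay as the last script left them, time stands still between calls to the robot, and variables do not carry over. Pictures are saved under pics/ and viewed, and the job is handed in when it is done.

```bash
mkdir -p pics; ls; python3 - <<'E'
from bench import arm
import cv2
o=arm.get_obs();print(o['time'],o['tcp_pos'],o['eef_rot'],o['wrist_force'],arm.nose_length)
for n in("scene","top"):
    cv2.imwrite(f"pics/{n}0.png",arm.capture(n)[:,:,::-1]);print(n,arm.calibration(n))
E
```

```text
pics
0.0 [0.21661414 0.5319957  0.25534471] [ 0.13519301  0.69412722 -0.1365843   0.69372543] [-0.36707439  0.10200291 -0.45307264] 0.025
scene {'fovy': 56.74973568655043, 'cx': 320.4107264942727, 'cy': 242.70241547051546, 'rvec': array([ 2.4919936 ,  0.66234841, -0.19176197]), 'tvec': array([-0.44137373, -0.30418502,  0.94751293])}
top {'fovy': 42.1554123942185, 'cx': 315.39596016390277, 'cy': 248.44620185596935, 'rvec': array([ 2.09013384, -2.11451202,  0.23232546]), 'tvec': array([-0.09836059,  0.59508338,  0.93570475])}
```

View pics/scene0.png

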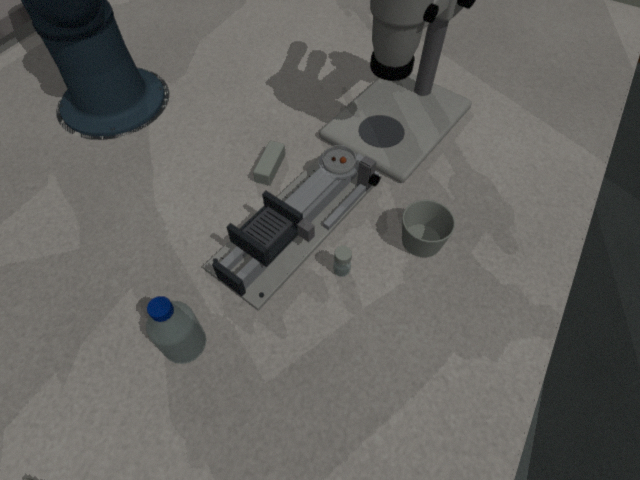

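View pics/top0.png

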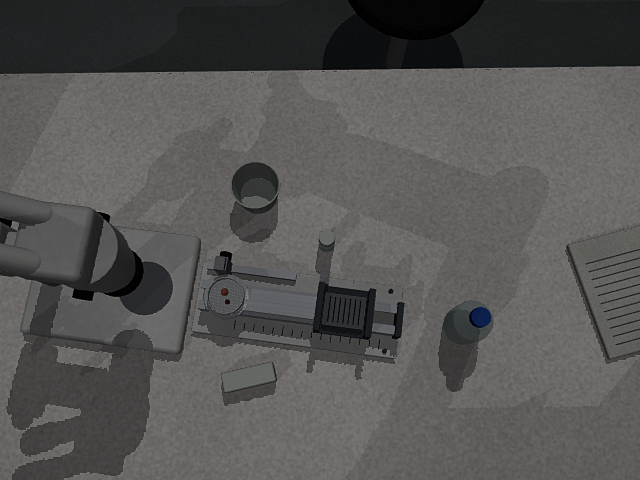

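The scene view shows the carriage at about (265,232), the lug at (306,230), the stop at (367,170) and the dish at (339,162). The top view shows the pad at about (345,312) and the stop at (222,263). Next I'll enlarge both.

```bash
cat > h.py <<'E'
import numpy as np,cv2
from bench import arm
def cam(n):
    c=arm.calibration(n);f=240/np.tan(np.radians(c['fovy'])/2)
    K=np.array([[f,0,c['cx']],[0,f,c['cy']],[0,0,1.]]);return K,np.array(c['rvec'],float),np.array(c['tvec'],float)
def proj(n,P):
    K,r,t=cam(n);return cv2.projectPoints(np.array(P,float).reshape(-1,1,3),r,t,K,None)[0].reshape(-1,2)
def atz(n,uv,z):
    K,r,t=cam(n);R=cv2.Rodrigues(r)[0];d=R.T@np.linalg.inv(K)@np.array([uv[0],uv[1],1.]);c=-R.T@t
    return c+d*(z-c[2])/d[2]
def crop(n,im,x0,y0,w,h,s,name):
    c=im[y0:y0+h,x0:x0+w,::-1];c=cv2.convertScaleAbs(c,alpha=1.6)
    c=cv2.resize(c,None,fx=s,fy=s,interpolation=cv2.INTER_CUBIC)
    for i in range(0,w,20):
        cv2.putText(c,str(x0+i),(i*s,10),0,.35,(0,255,255),1);cv2.line(c,(i*s,12),(i*s,18),(0,255,255),1)
    for i in range(20,h,20):
        cv2.putText(c,str(y0+i),(0,i*s+4),0,.35,(0,255,255),1);cv2.line(c,(24,i*s),(30,i*s),(0,255,255),1)
    cv2.imwrite(f"pics/{name}.png",c)
E
python3 - <<'E'
from h import *
a=cv2.imread("pics/top0.png")[:,:,::-1];b=cv2.imread("pics/scene0.png")[:,:,::-1]
crop("top",a,190,240,200,130,4,"t0c");crop("scene",b,205,140,190,150,4,"s0c")
for n in("scene","top"):
    K,r,t=cam(n);print(n,-cv2.Rodrigues(r)[0].T@t)
E
```

```text
scene [ 0.7636525  -0.45130953  0.63109003]
top [ 0.37243322 -0.10669257  1.04367265]
```

View pics/t0c.png

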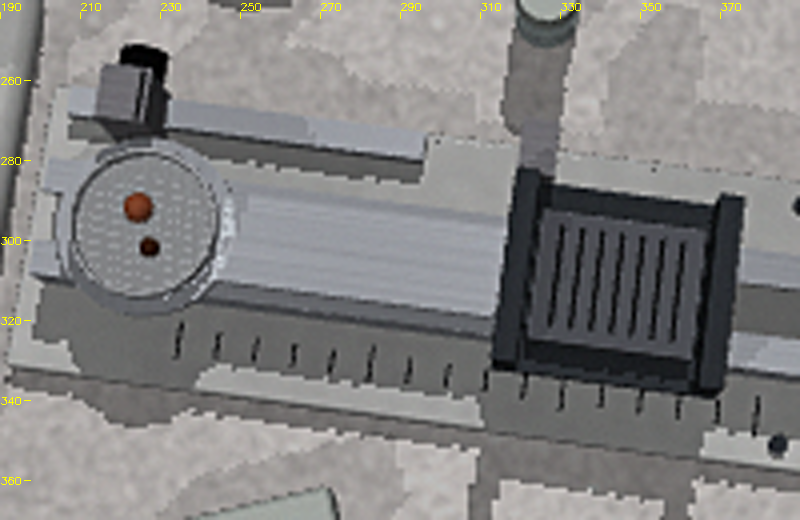

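View pics/s0c.png

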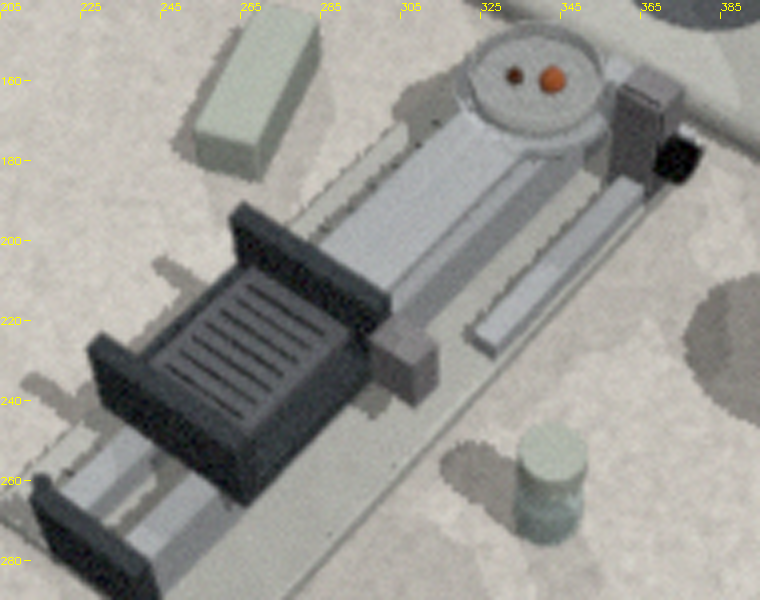

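```bash
python3 - <<'E'
from h import *
a=cv2.imread("pics/top0.png")[:,:,::-1];b=cv2.imread("pics/scene0.png")[:,:,::-1]
crop("top",a,200,245,50,35,12,"t0d");crop("scene",b,345,150,40,40,12,"s0d");crop("top",a,305,270,80,75,10,"t0e");crop("scene",b,222,185,96,85,8,"s0e")
x=[cv2.imread(f"pics/{n}.png") for n in("t0d","s0d")]
H=max(i.shape[0] for i in x)
x=[cv2.copyMakeBorder(i,0,H-i.shape[0],0,0,0) for i in x]
m=np.hstack(x);print(m.shape);cv2.imwrite("pics/m0.png",cv2.resize(m,None,fx=.73,fy=.73) if 0 else m[:600,:])
E
```

```text
(480, 1080, 3)
```

View pics/t0d.png

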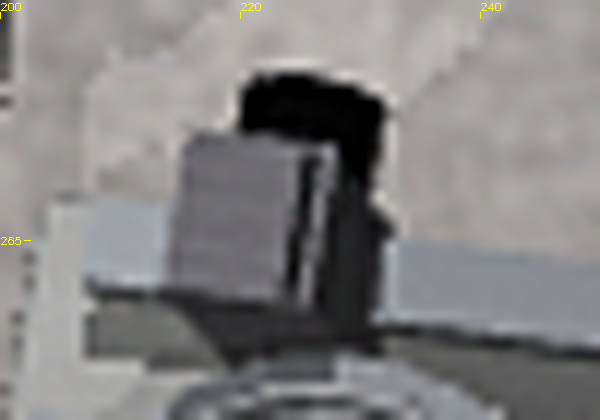

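View pics/s0d.png

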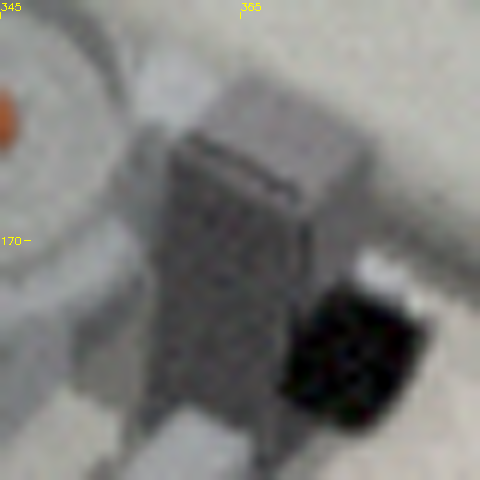

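View pics/t0e.png

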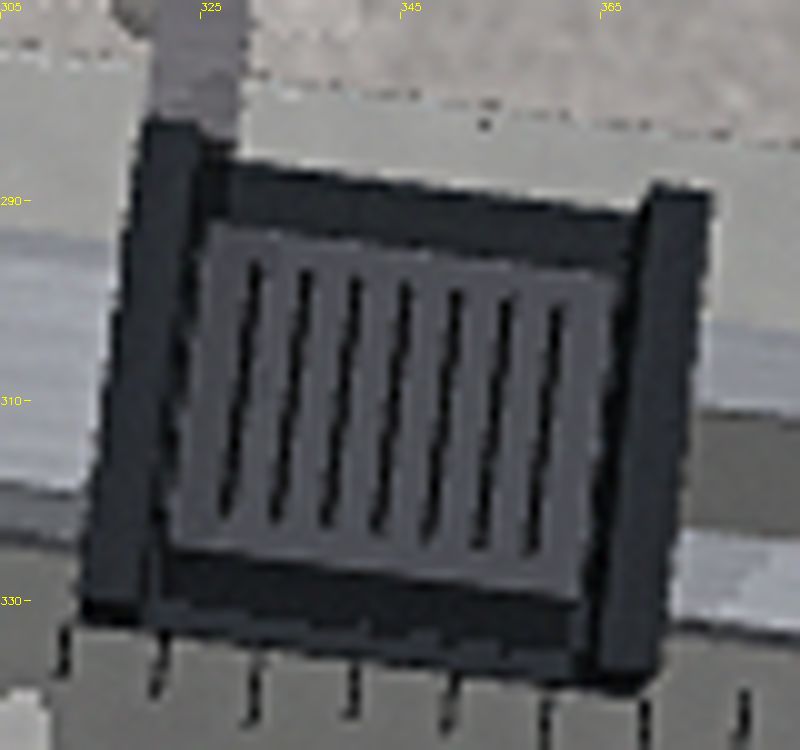

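View pics/s0e.png

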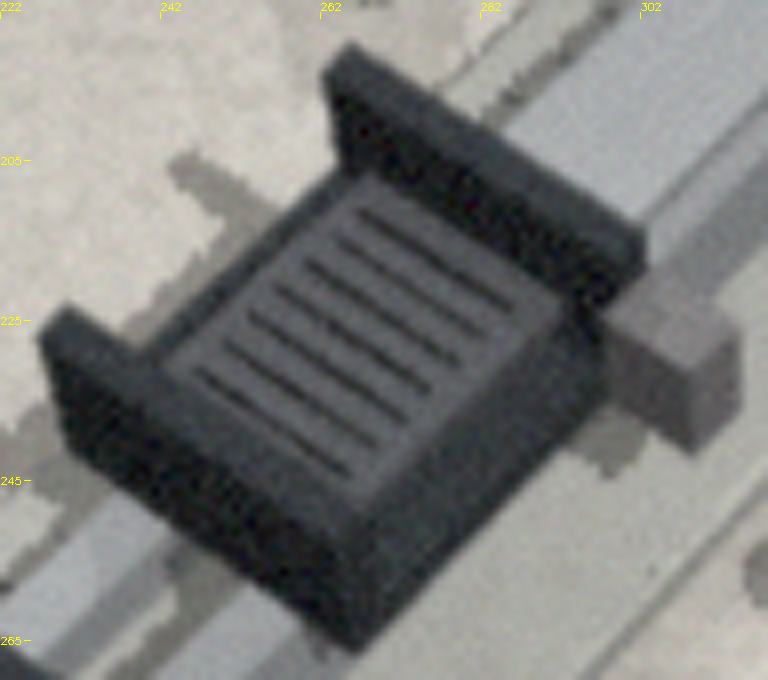

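```bash
cat > fit.py <<'E'
from h import *
from scipy.optimize import least_squares
W=.086;P=.066;S=.074
# (cam, kind c/s, local xyz rel pad centre or stop rear-face centre, uv)
L=[("top","c",(.038,.045,W),(319.4,282)),("top","c",(-.038,.045,W),(313,331.5)),("top","c",(.038,-.045,W),(376.3,289)),("top","c",(-.038,-.045,W),(371,338.5)),("top","c",(.038,-.035,W),(370,288.3)),
("top","c",(.026,.033,P),(326.2,292.3)),("top","c",(.026,-.033,P),(366.8,297)),("top","c",(-.026,.033,P),(322.2,325)),("top","c",(-.026,-.033,P),(362.8,329.5)),
("scene","c",(-.026,.033,P),(268.9,206.9)),("scene","c",(.026,.033,P),(292.6,223.1)),("scene","c",(-.038,.045,W),(266,190.3)),("scene","c",(-.038,.035,W),(262.6,194.4)),("scene","c",(.038,.045,W),(302.6,214)),("scene","c",(-.038,-.035,W),(230.5,222.9)),("scene","c",(-.038,-.045,W),(227,227.3)),("scene","c",(.038,-.045,W),(265.5,253)),
("scene","c",(.060,.045,.075),(314.5,226)),("scene","c",(.06,.045,.045),(314.3,236)),
("top","s",(.011,0,S),(227.7,256.7)),("top","s",(-.011,0,S),(226.5,270.4)),("top","s",(.011,.02,S),(215.8,256.2)),("top","s",(-.011,.02,S),(213.8,269.2)),
("scene","s",(-.011,0,S),(359.3,162.5)),("scene","s",(.011,0,S),(370,167.3)),("scene","s",(-.011,.02,S),(365.8,156)),("scene","s",(.011,.02,S),(376,162.5))]
def model(p):
    X,Y,th,sx,sd=p[:5];c,s=np.cos(th),np.sin(th);out=[]
    for cm,k,l,uv in L:
        x,y,z=l
        if k=="s": x+=sx;y+=.045+sd
        out.append((cm,[X+c*x-s*y,Y+s*x+c*y,z],uv))
    return out
def res(p):
    m=model(p);r=[]
    for n in("top","scene"):
        q=[(a,b) for cm,a,b in m if cm==n];r.append(proj(n,[a for a,b in q])-np.array([b for a,b in q]))
    return np.vstack(r).ravel()
if __name__=="__main__":
    g=atz("top",(345,311),P);r=least_squares(res,[g[0],g[1],0,.049,.15],loss='soft_l1')
    print(g,r.x,np.degrees(r.x[2]));print(res(r.x).reshape(-1,2).round(1).tolist())
    for n in("top","scene"):
        LL=L[:];L[:]=[l for l in LL if l[0]==n]
        import fit
        def rr(p):
            m=model(p);return (proj(n,[a for _,a,_ in m])-np.array([b for _,_,b in m])).ravel()
        print(n,least_squares(rr,r.x,loss='soft_l1').x);L[:]=LL
E
python3 fit.py
```

```text
[ 0.49249304 -0.1507147   0.066     ] [ 0.49542453 -0.14992694 -0.15229089  0.04656246  0.14951581] -8.725625492344822
[[0.2, -2.6], [-0.4, -3.6], [0.6, -1.6], [-0.0, -2.3], [0.5, -1.7], [-0.2, -2.2], [0.5, -1.2], [-0.8, -2.4], [0.4, -1.0], [0.6, -0.9], [-0.6, -1.2], [0.2, -2.1], [-0.3, -1.7], [-1.6, -1.3], [-0.6, -1.0], [-0.5, -0.9], [-1.4, -1.1], [-0.2, -0.5], [-0.8, -1.4], [-2.0, -1.5], [-3.0, -0.3], [-0.8, -1.0], [-0.4, -0.1], [-1.4, -0.9], [-1.4, 0.3], [-1.0, -1.2], [-0.7, -1.8]]
top [ 0.49211724 -0.14978852 -0.13314064  0.05143458  0.14848711]
scene [ 0.49800501 -0.15059701 -0.13900379  0.0493671   0.14860694]
```

```bash
cat > fit2.py <<'E'
import fit;from h import *;from scipy.optimize import least_squares
fit.L[:]=[(n,k,l,(u[0]-.44,u[1]-.44)) for n,k,l,u in fit.L]
def r(p):
    m=fit.model([p[0],p[1],p[2],.049,p[3]]);e=[]
    for i,n in enumerate(("top","scene")):
        q=[(a,b) for cm,a,b in m if cm==n];e.append(proj(n,[a for a,b in q])-np.array([b for a,b in q])+p[4+2*i:6+2*i])
    return np.r_[np.vstack(e).ravel(),np.array(p[4:])*.5]
s=least_squares(r,[.495,-.15,-.135,.148,0,0,0,0],loss='soft_l1');print(s.x,np.degrees(s.x[2]));print(r(s.x)[:-4].reshape(-1,2).round(1).tolist())
E
python3 fit2.py; python3 - <<'E'
from h import *
from scipy.spatial.transform import Rotation as R
o=arm.get_obs();print(R.from_quat(o['eef_rot']).as_matrix().round(3),o['opening'])
for n,uv,z in[("top",(200,233),.02),("top",(185,352),.02),("top",(22,335),.02),("top",(140,275),.162),("top",(100,207),.35),("top",(100,207),.42),("top",(80,290),.42),("top",(80,290),.35),("top",(100,285),.4),("top",(278,365),.03),("top",(223,380),.03)]: print(uv,atz(n,uv,z).round(3))
th=-.135
for sg in(1,-1):
    y=sg*np.array([np.cos(th),np.sin(th),0]);x=np.array([0,0,-1.]);q=R.from_matrix(np.c_[x,y,np.cross(x,y)]).as_quat()
    for p in([.495,-.15,.15],[.495,-.15,.087],[.515,0,.087]):
        print(sg,q.round(4),p,arm.ik(p,q))
q=o['eef_rot']
for az in(1.18,-.29):
  for rr,z in((.37,.35),(.36,.4),(.4,.35)): print(az,rr,z,arm.ik([rr*np.cos(az),rr*np.sin(az),z],R.from_euler('z',az-1.18)*R.from_quat(q)if 0 else (R.from_euler('z',az-1.18)*R.from_quat(q)).as_quat()))
E
```

```text
[ 0.4945662  -0.14874249 -0.14174206  0.14909714  0.27074136  0.93072447
  0.6971198   1.23740042] -8.1212219720253
[[-0.2, -0.4], [-0.2, -1.3], [0.3, 0.0], [0.2, -0.7], [0.2, -0.1], [-0.5, -0.1], [0.3, 0.5], [-0.7, -0.2], [0.6, 0.7], [0.5, 0.8], [-0.5, 0.5], [0.0, -0.3], [-0.3, 0.1], [-0.8, -0.3], [0.4, -0.3], [0.2, 0.1], [-0.6, -0.1], [0.8, 0.1], [0.3, -0.2], [-0.8, -0.3], [-1.5, 0.5], [0.3, -0.6], [0.7, 0.4], [-0.2, 0.2], [-0.2, 1.4], [0.0, -0.1], [0.5, -0.7]]
[[-0.001  0.377  0.926]
 [-0.002  0.926 -0.377]
 [-1.    -0.002 -0.   ]] 1.000487819833562
(200, 233) [0.634 0.09  0.02 ]
(185, 352) [0.434 0.109 0.02 ]
(22, 335) [0.465 0.377 0.02 ]
(140, 275) [0.536 0.148 0.162]
(100, 207) [0.582 0.144 0.35 ]
(100, 207) [0.561 0.119 0.42 ]
(80, 290) [0.473 0.133 0.42 ]
(80, 290) [0.485 0.16  0.35 ]
(100, 285) [0.482 0.12  0.4  ]
(278, 365) [ 0.411 -0.043  0.03 ]
(223, 380) [0.389 0.044 0.03 ]
1 [ 0.5326  0.4651 -0.5326  0.4651] [0.495, -0.15, 0.15] [-0.41692527  0.31975458 -0.28577835  0.9652634   0.          1.28887106]
1 [ 0.5326  0.4651 -0.5326  0.4651] [0.495, -0.15, 0.087] [-0.4169252
[... 567 characters left out ...]
     -1.55902056]
1.18 0.37 0.35 [ 1.00818115e+00 -4.96126088e-02 -1.93867181e-01  1.42836267e+00
 -1.37770014e-04  1.39496946e+00]
1.18 0.36 0.4 [ 1.00336591e+00 -5.90126594e-02 -7.36841310e-02  1.55794508e+00
 -1.46536506e-04  1.39015422e+00]
1.18 0.4 0.35 [ 1.02116448e+00  1.14538596e-02 -1.34287461e-01  1.42687755e+00
 -1.14117592e-04  1.40795277e+00]
-0.29 0.37 0.35 [-4.61818851e-01 -4.96126088e-02 -1.93867181e-01  1.42836267e+00
 -1.37770014e-04  1.39496946e+00]
-0.29 0.36 0.4 [-4.66634094e-01 -5.90126594e-02 -7.36841310e-02  1.55794508e+00
 -1.46536506e-04  1.39015422e+00]
-0.29 0.4 0.35 [-4.48835519e-01  1.14538596e-02 -1.34287461e-01  1.42687755e+00
 -1.14117592e-04  1.40795277e+00]
```

```bash
cat >> h.py <<'E'
from scipy.spatial.transform import Rotation as R
TH=-.138;D=np.array([-np.sin(TH),np.cos(TH),0]);X=np.array([np.cos(TH),np.sin(TH),0])
_x=np.array([0,0,-1.]);Q=R.from_matrix(np.c_[_x,X,np.cross(_x,X)]).as_quat()
PAD=np.array([.4946,-.149,0])
def st(t=""):
    o=arm.get_obs();f=o['wrist_force'];p=o['tcp_pos'];print(t,round(o['time'],2),"tcp",p.round(4),"z",round(p[2],4),"F along/lat/z",(f@D).round(2),(f@X).round(2),f[2].round(2),"s",round((p-PAD)@D,4));return o
E
python3 - <<'E'
from h import *
q=np.array(arm.get_obs()['qpos'])
arm.gripper_to(0.0);st("shut")
a=np.array([1.008,-.0496,-.1939,1.4284,0,1.395]);arm.movej(a);st()
a[0]=-.46;a[5]=1.29;arm.movej(a);st()
arm.goto(PAD+[0,0,.15],Q);st()
for n in("scene","top"): cv2.imwrite(f"pics/{n}1.png",arm.capture(n)[:,:,::-1])
a=cv2.imread("pics/top1.png")[:,:,::-1];b=cv2.imread("pics/scene1.png")[:,:,::-1]
crop("top",a,270,230,150,130,5,"t1c");crop("scene",b,200,120,150,150,4,"s1c")
E
```

```text
shut 0.87 tcp [0.2169 0.5326 0.2564] z 0.2564 F along/lat/z -0.36 -0.3 0.46 s 0.6369
 1.77 tcp [0.1414 0.3428 0.3498] z 0.3498 F along/lat/z -0.18 0.11 -0.57 s 0.4386
 3.57 tcp [ 0.355  -0.1046  0.3499] z 0.3499 F along/lat/z 1.11 0.29 0.43 s 0.0248
 4.54 tcp [ 0.4948 -0.1487  0.151 ] z 0.151 F along/lat/z -1.11 0.15 0.08 s 0.0003
```

View pics/t1c.png

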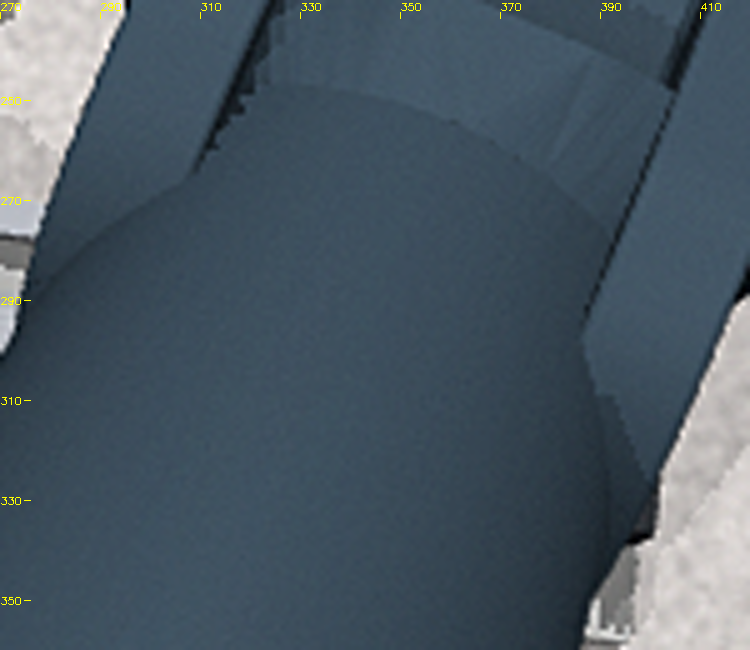

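View pics/s1c.png

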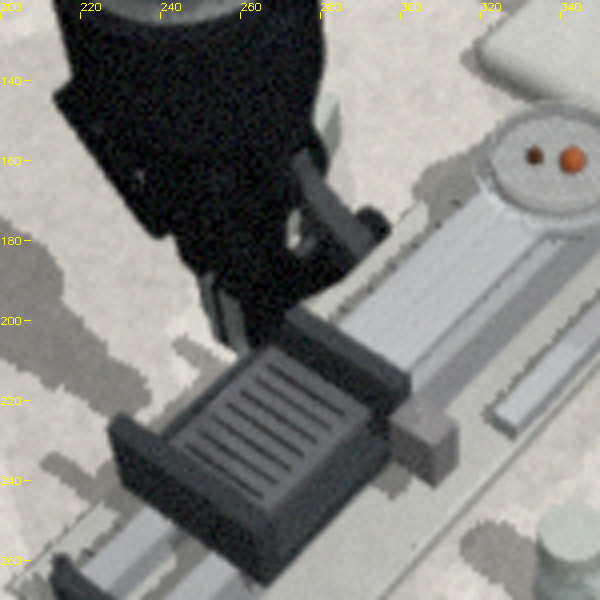

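```bash
python3 - <<'E'
from h import *
print(proj("scene",[[.4948,-.1487,.126],[.4948,-.1487,.066],[.4948,-.1487,.151]]))
b=cv2.imread("pics/scene1.png")[:,:,::-1];b=cv2.convertScaleAbs(b,alpha=2.5)
crop("scene",b,230,150,80,75,10,"s1d")
E
```

```text
[[261.31566256 202.45375949]
 [265.51581793 226.42187344]
 [259.36361824 191.31445239]]
```

View pics/s1d.png

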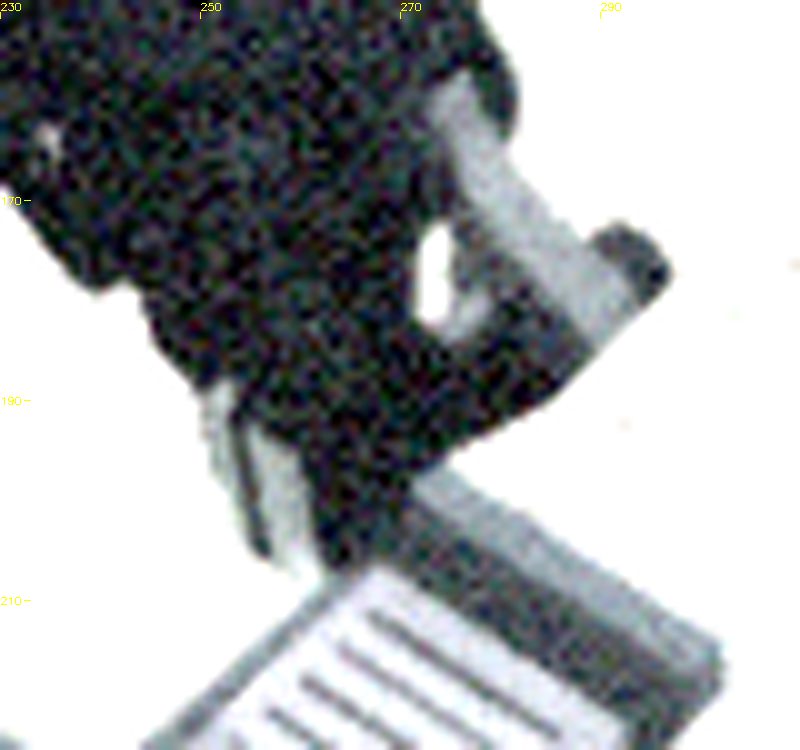

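The fingertips at about (261,206) agree with the predicted (261,203), and they sit over the pad between the walls. I'll press now.

```bash
python3 - <<'E'
from h import *
arm.move_straight(PAD+[0,0,.097],.06);arm.sleep(.2);st()
for z in(.092,.090,.088,.087,.086):
    arm.move_straight(PAD+[0,0,z],.02);arm.sleep(.15);o=st(z)
    if o['wrist_force'][2]>10.2 or o['tcp_pos'][2]<.0873: break
E
```

```text
5.88 tcp [ 0.4949 -0.1491  0.0974] z 0.0974 F along/lat/z -0.37 -0.39 -0.47 s -0.0001
0.092 6.42 tcp [ 0.4946 -0.149   0.092 ] z 0.092 F along/lat/z 0.74 0.04 0.8 s -0.0
0.09 6.83 tcp [ 0.4951 -0.1492  0.091 ] z 0.091 F along/lat/z 1.0 -1.95 8.52 s -0.0001
0.088 7.22 tcp [ 0.495  -0.1492  0.0891] z 0.0891 F along/lat/z 0.23 -2.95 7.95 s -0.0001
0.087 7.62 tcp [ 0.4951 -0.1492  0.0882] z 0.0882 F along/lat/z 0.86 -2.83 9.13 s -0.0002
0.086 8.03 tcp [ 0.495  -0.1492  0.0872] z 0.0872 F along/lat/z 0.21 -2.77 9.52 s -0.0001
```

```bash
python3 - <<'E'
from h import *
for d in(.01,.03,.07,.11,.135):
    arm.move_straight(PAD+D*d+[0,0,.0859],.04);o=st(d)
    if d==.01:
        cv2.imwrite("pics/scene2.png",arm.capture("scene")[:,:,::-1])
    if not .0855<o['tcp_pos'][2]<.0889 or abs(o['wrist_force']@D)>6 or abs(o['wrist_force']@X)>8: print("halt");break
cv2.imwrite("pics/scene3.png",arm.capture("scene")[:,:,::-1])
crop("scene",cv2.imread("pics/scene3.png")[:,:,::-1],240,110,160,140,5,"s3c")
E
```

```text
0.01 8.43 tcp [ 0.4965 -0.1391  0.0872] z 0.0872 F along/lat/z 1.01 -2.11 9.72 s 0.0101
0.03 9.12 tcp [ 0.4994 -0.1193  0.0872] z 0.0872 F along/lat/z 0.13 -2.18 9.35 s 0.0301
0.07 10.28 tcp [ 0.5051 -0.0798  0.0873] z 0.0873 F along/lat/z 0.54 -3.26 9.27 s 0.0699
0.11 11.43 tcp [ 0.5108 -0.0401  0.0873] z 0.0873 F along/lat/z 0.34 -2.1 9.2 s 0.1101
0.135 12.2 tcp [ 0.5144 -0.0151  0.0874] z 0.0874 F along/lat/z 0.63 -1.26 10.56 s 0.1353
```

View pics/s3c.png

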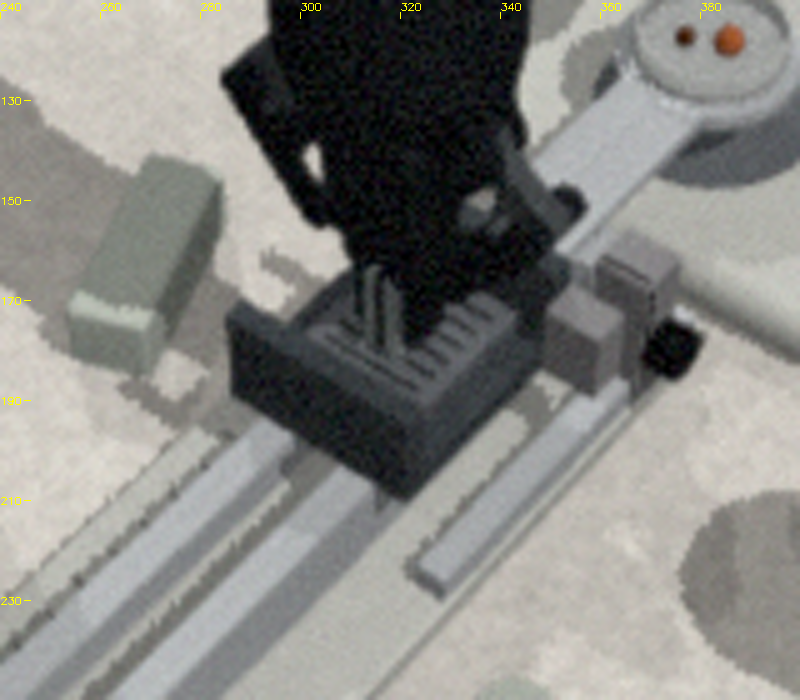

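The carriage is following, and a small gap remains between the lug (360,175) and the stop (365,160). I'll creep on until the force along the rail rises.

```bash
python3 - <<'E'
from h import *
for d in(.143,.1455,.147,.148,.149,.150,.151,.152,.153,.154):
    arm.move_straight(PAD+D*d+[0,0,.0859],.02)
    f=np.mean([arm.get_obs()['wrist_force']@D for _ in range(1)]);o=st(d)
    arm.sleep(.08);o=st("  ")
    if o['wrist_force']@D<-2 and f<-2: print("contact");break
cv2.imwrite("pics/scene4.png",arm.capture("scene")[:,:,::-1])
crop("scene",cv2.imread("pics/scene4.png")[:,:,::-1],300,110,100,100,6,"s4c")
E
```

```text
0.143 12.8 tcp [ 0.5155 -0.0074  0.0874] z 0.0874 F along/lat/z 0.18 -1.45 9.03 s 0.1431
   12.88 tcp [ 0.5155 -0.0074  0.0874] z 0.0874 F along/lat/z -0.23 -1.05 9.03 s 0.1432
0.1455 13.16 tcp [ 0.5159 -0.0049  0.0874] z 0.0874 F along/lat/z -0.6 -1.16 8.74 s 0.1456
   13.24 tcp [ 0.5159 -0.0049  0.0874] z 0.0874 F along/lat/z 0.31 -1.27 8.72 s 0.1456
0.147 13.49 tcp [ 0.5161 -0.0035  0.0874] z 0.0874 F along/lat/z 0.84 -2.38 10.08 s 0.147
   13.57 tcp [ 0.516  -0.0035  0.0874] z 0.0874 F along/lat/z -0.36 -1.59 8.61 s 0.147
0.148 13.82 tcp [ 0.5162 -0.0026  0.0874] z 0.0874 F along/lat/z -0.1 -2.19 9.78 s 0.1479
   13.91 tcp [ 0.5162 -0.0026  0.0874] z 0.0874 F along/lat/z -1.17 -0.81 9.64 s 0.1479
0.149 14.16 tcp [ 0.5163 -0.0017  0.0874] z 0.0874 F along/lat/z 0.17 -1.21 9.33 s 0.1489
   14.24 tcp [ 0.5163 -0.0017  0.0874] z 0.0874 F along/lat/z -0.09 -1.51 10.23 s 0.1489
0.15 14.49 tcp [ 0.5164 -0.0013  0.0874] z 0.0874 F along/lat/z -2.05 -1.36 9.08 s 0.1493
   14.57 tcp [ 0.5164 -0.0013  0.0874] z 0.0874 F along/lat/z -2.29 -1.49 9.89 s 0.1493
contact
```

View pics/s4c.png

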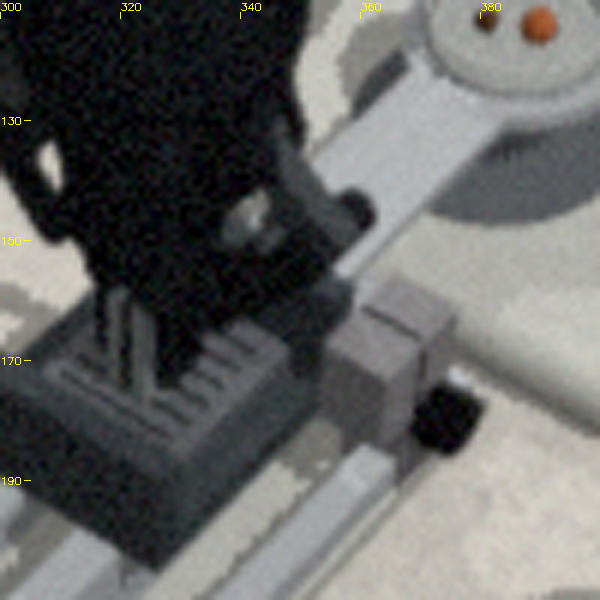

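The lug at (360,170) meets the stop. The travel stalled at 149.3 mm against a fitted 149.1 mm, and the force along the rail rose to 2.3 N. I'll add a slight extra push, then lift straight up.

```bash
python3 - <<'E'
from h import *
d=.1507
arm.move_straight(PAD+D*d+[0,0,.0859],.02);st(d)
for z in(.0885,.091,.096): arm.move_straight(PAD+D*d+[0,0,z],.02);st(z)
arm.move_straight(PAD+D*d+[0,0,.2],.15);st()
# retract towards robot, away from station
arm.movej(np.array([-.46,-.0496,-.1939,1.4284,0,1.29]));st()
for n in("scene","top"): cv2.imwrite(f"pics/{n}5.png",arm.capture(n)[:,:,::-1])
crop("scene",cv2.imread("pics/scene5.png")[:,:,::-1],300,110,100,100,6,"s5c")
crop("top",cv2.imread("pics/top5.png")[:,:,::-1],130,230,160,120,5,"t5c")
E
```

```text
0.1507 14.88 tcp [ 0.5164 -0.0012  0.0874] z 0.0874 F along/lat/z -4.87 -1.9 8.81 s 0.1494
0.0885 15.16 tcp [ 0.5164 -0.0012  0.09  ] z 0.09 F along/lat/z -3.45 -0.9 8.28 s 0.1494
0.091 15.43 tcp [5.155e-01 3.000e-04 9.110e-02] z 0.0911 F along/lat/z 0.04 -0.71 4.38 s 0.1507
0.096 15.83 tcp [5.153e-01 3.000e-04 9.590e-02] z 0.0959 F along/lat/z -0.83 0.28 0.54 s 0.1508
 16.68 tcp [5.148e-01 3.000e-04 1.992e-01] z 0.1992 F along/lat/z 0.54 -0.19 0.29 s 0.1507
 17.63 tcp [ 0.3551 -0.1049  0.349 ] z 0.349 F along/lat/z -0.26 -0.16 0.37 s 0.0245
```

View pics/s5c.png

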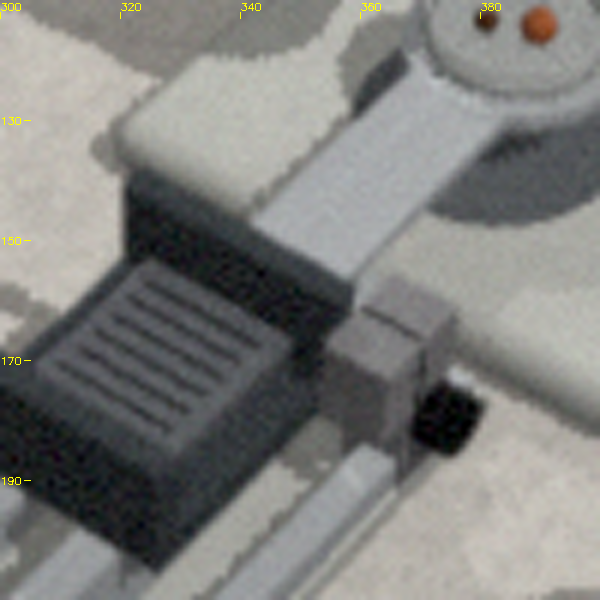

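View pics/t5c.png

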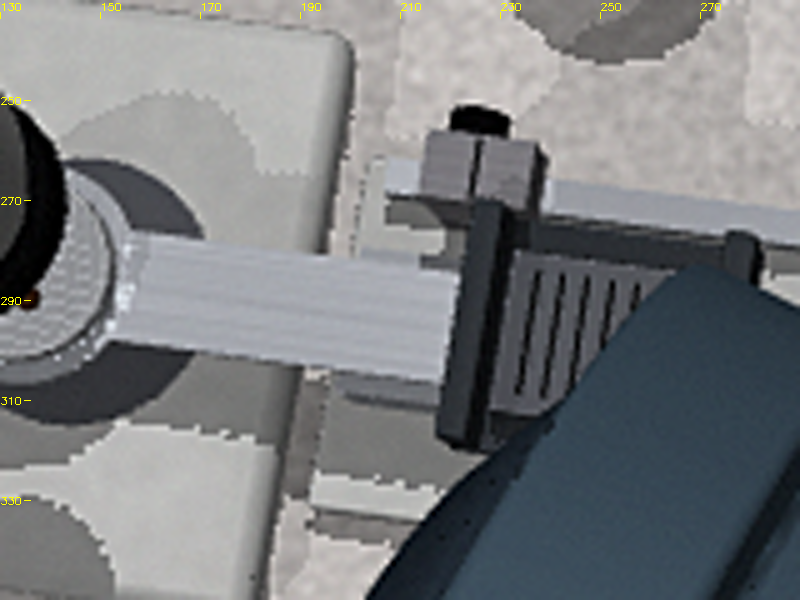

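View pics/scene5.png

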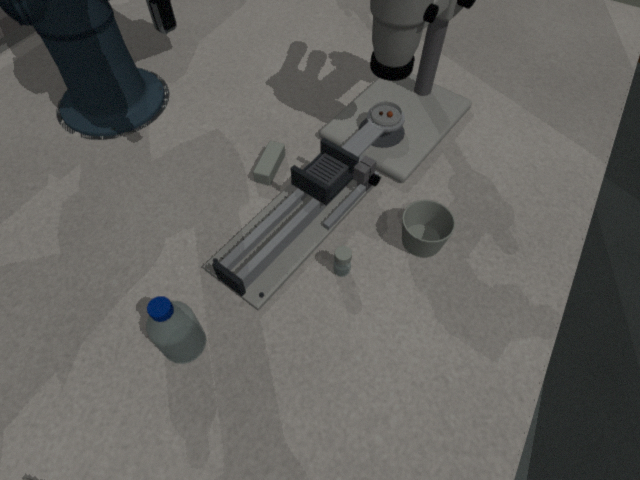

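The lug sits against the stop with no visible gap, the pad is up, the dish is under the lens, and the bystanders and stop are at their first pixel positions. I'm handing the job in.

```bash
python3 - <<'E'
from bench import arm
arm.sign_off();print(arm.get_obs()['time'])
E
```

```text
the job is handed in; nothing more can be done
the job is handed in; nothing more can be done
```

The carriage is at the stop with its brake on, and the job was handed in about 18 s in, against the 38 s limit.

- **What I did:** With the fingers shut, I pressed the brake pad down about 3.7 mm (9 to 10 N) and kept it there. I pushed the carriage along the rail until its lug met the stop, then lifted straight up under a light forward push and moved the arm clear.
- **Travel:** The push stalled at 149.3 mm, against the 149.1 mm I had measured from the pictures. The force along the rail at the stop was at most about 5 N, far below the 60 N at which the stop slips.
- **Final pictures:** The lug sits against the stop with no visible gap, the pad is back up and the dish is under the lens. The stop, slide box, vial, tub and bottle look unmoved in the scene view.
- **Disagreements:** The two cameras differed by about 6 mm in where they put the pad across the rail. I used a joint fit, and the pad's width allowed for the error. As the pad came up, the fingertips slid about 1.5 mm forward on it as the side load released. The last picture shows the lug still touching the stop.
- **Not checked:** In the last top view the arm hid part of the carriage, and I did not re-measure the bystanders numerically.

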